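Clamp a wall tile in the drilling jig

ROBOT

A 6-joint arm with a two-finger parallel gripper is mounted at the origin on the work surface. World frame = base frame: x ahead of the robot, y to its left, z up, the work surface at z = 0. Lengths are in m, angles in rad, forces in N, time in s.
With the tool pointing down it reaches from about 0.3 to 0.775 m from the base axis. Payload 14.6 kg.
Tool frame: the origin (TCP) lies midway between the tips of the shut fingers; the grasp point (between the pads) lies 19 mm behind it; z points along the fingers, y is the line along which they close (so a half turn about z gives the same grasp; the last joint's range is limited). The gripper opens to 85 mm and grips with 20 to 120 N. Pads are 22 mm wide; open, the fingers measure 114 mm over their backs; the gripper's body (76 mm by 85 mm) begins 54 mm behind the grasp point. The pads swing forward as they close: fully open they stand 13 mm farther back than shut.
Start: joints at [-1.342, 0.3, 1.521, -0, 1.321, -0.067], TCP at [0.16, -0.526, 0.231] pointing down, gripper open.
Joint ranges: [-3.03, 3.03], [-0.79, 2.21], [0.23, 2.52], [-1.04, 4.18], [0, 3.07], [-2.55, 2.55]. Speed limits (rad/s): [2.22, 2.22, 2.57, 3.14, 3.14, 3.14].

INTERFACE

Orientations are given as a rotation vector (axis times angle).
In Python, from bench import ctrl, optics, finish_job gives the robot as it stands.
- The arm moves only by the tool arm_command, never from a script. Its argument "steps" is a list that holds one entry, the list of rows, each a list of 7 numbers: the turn, a rotation vector about the world's x, y, z in units of 6 degrees (1.0 is 6 degrees), then the shift along the world's x, y, z in units of 40 mm (1.0 is 40 mm), then the finger opening in mm, from 0 to 85.4. A call has 1 to 8 rows; each row is the pose to reach, as a shift and turn from the pose commanded when the call began; what a row does not reach only later rows make up. A row lasts 1/10 s, in which the tool goes at most 50 mm and 8.59 degrees, less where a joint would pass 70% of its speed; a pose out of reach is approached as far as the arm can. A call with a gripper value outside its range is refused whole. The fingers move at their own pace and stop on an object; "grip_force" is the grip in N (left out, the last holds). Time passes only in rows, so rows that repeat a pose let the fingers close. It gives the time, the measured TCP pose, the force, the opening and the grip force at its end, in the units of the state.
- ctrl.get_state(): the state, without advancing time (a new reading comes with each control period).
- optics.grab_frame(name): name is "side" or "top"; returns (picture, depth): 420x560x3 uint8, blue, green, red; 420x560 float32, m along the optical axis (not along the pixel's ray), 0 where there is no reading.
- optics.camera_params(name): a dict with "vertical_fov" (degrees; the focal length in pixels is half the picture's height over the tangent of half this angle, whatever the lens; pixels are square), "cx", "cy" (the principal point, pixels), "k1" (the pictures are not rectified: a ray, as slopes to the right and down, at radius r is drawn at 1 + k1 r^2 times it, then the intrinsics apply), "world_from_camera" (4x4, takes a point from camera to world coordinates). Camera axes: x right, y down, z forward; pixel columns grow to the right and rows downward; lengths in m; the calibration is good to about 2 mm. A picture is of the moment at which its call begins. camera_params takes no time and is no camera call.
- finish_job(): hands the job in; it is judged then, once.
The state is a dict: "clock": time; "joints": joint angles; "dq": joint speeds; "joint_efforts": joint torques, N m; "tool_pos": TCP position; "orientation": TCP orientation; "ft_force": force on the tool from outside, world axes, zero at the start; "torque": the same for the moment, N m; "finger_gap": opening from 0.0 (shut) to 1.0 (fully open); "grasp_force": force on a finger pad.
Only numpy, scipy, OpenCV 4.12 (cv2) and the standard library are available. Lean on these libraries where they do the work, as an engineer would, in place of code of your own. Each camera call takes 0.05 s, during which the arm holds its last target. There are 200 camera calls.

TASK

Slide the loose tile along the jig's bed until its far edge is fully home against the back fence, then wind the T-handle clockwise until the rubber foot clamps the tile firmly (it takes a few half turns, changing to the other end of the handle after each). Feel for it and stop once it is firm, since overtightening cracks the tile; let go of the handle, and leave the soap bottle, the tumbler and the jar where they stand.

Things in the scene. Friction and masses are not known exactly. Their poses are not given: they have to be found in the camera images.
- jig: fixed jig: grey laminate bed, top 18 mm above the counter, x -130 to 160 mm. Origin on the counter, x along the bed to the back fence, z up. Guide rails along x, 6 mm high, leave a channel 108 mm wide about y = 0. Fence: 14 mm high, stop face at x = 100 mm. Behind it a post carries a steel arm (34 mm wide, top 98 mm above the counter) over the bed to the vertical screw at x = 30 mm, y = 0
- tile: loose cream wall tile 200 x 100 x 8 mm, 0.35 kg, lying on the bed between the rails under the foot, 25 to 50 mm short of the fence. Origin at the centre of its underside, x along its 200 mm length (towards the fence), z up. Fully home its origin lies at x = 0 of the jig
- tile_push_edge (a point): middle of the tile's end face that looks away from the fence (the end to push on), 4 mm above the bed; at the start it may stick out up to 20 mm beyond the bed's end; 130 mm from the screw's axis when the tile is home
- tee: T-handle atop the screw: steel hub 22 mm in diameter, 20 mm high, level round bar 12 mm thick, 156 mm over its 16 mm end balls. Origin on the screw's axis at mid-bar (152 to 159 mm above the counter at the start), x along the bar, z up. Clockwise from above winds it down. Steady drag 0.14 N m, which also holds it where it is left; if wound past about 55 N of clamp force it springs back to that when let go
- tee_end_a (a point): grip point on the bar 60 mm from the screw's axis, on the bar's +x side. Side force to keep it turning here: about 2.3 N while the foot is free, 3.4 N when the tile is just firm, 7.7 N when it cracks (0.14, 0.2 and 0.46 N m; 0.0025 N m more per newton of clamp force). At rest the drag hides up to 2.3 N of it
- tee_end_b (a point): grip point on the bar 60 mm from the screw's axis, on the bar's -x side; same forces as at the other end
- soap: amber soap bottle, 64 mm in diameter, 170 mm high, standing loose; origin at the centre of its underside. Leave alone
- tumbler: white ceramic tumbler, 72 mm in diameter, 90 mm high, standing loose; origin under its centre. Leave alone
- cream_jar: grey jar, 60 mm in diameter, 50 mm high, standing loose; origin under its centre. Leave alone
- screw: the clamp screw with its rubber foot (disc 32 mm in diameter). Origin on its axis at mid-bar height, z up. It sinks 2.5 mm per radian of the handle (15.7 mm a turn). The foot meets the tile when this origin is 141 mm above the counter, 3 mm more or less: its wear is unknown. From there the clamp force grows by 100 to 200 N a radian: firm from 25 N, the tile cracks at 130 N
Mind the look-alikes: they are no part of the job. There is more than one size of the tile; the job needs the middle-sized.

How it is judged:
By the outcome, as a careful person would: the job done as asked, in the order asked, and still so for the second after the job is handed in, with the robot touching nothing.
It also fails if it takes over 72 s, if anything falls off the work surface, if the arm or the gripper's body presses on something with over 40 N, if the wrist force passes 120 N, or if a joint passes its speed limit or range.

## Working session

There is one attempt and no reset: what is moved stays moved. The work goes in short steps, Python scripts to look and compute and a tool call to move; the robot and the scene stay as the last step left them, time stands still between calls to the robot, and variables do not carry over. Pictures are saved under pics/ and viewed, at most 10 in all, crops included, and the job is handed in when it is done.

Besides the shell and the picture viewer there is one more tool, called after "Call:" as name([rows], argument=value, ...), one row to a line, values as JSON. arm_command: Moves the arm, as the interface text tells. Its arguments: {"type":"object","properties":{"steps":{"type":"array","items":{"type":"array","items":{"type":"array","items":{"type":"number"}}}},"grip_force":{"type":"number"}},"required":["steps"]}

```bash
mkdir -p pics; ls
cat > h.py <<'E'
import numpy as np, cv2
from bench import ctrl, optics, finish_job
def K(n):
    p=optics.camera_params(n); f=210/np.tan(np.radians(p["vertical_fov"])/2); return p,f
def ray(n,u,v):
    p,f=K(n); d=np.array([(u-p["cx"])/f,(v-p["cy"])/f]); s=d.copy()
    for _ in range(20): s=d/(1+p["k1"]*(s@s))
    T=np.array(p["world_from_camera"]); return T[:3,3],T[:3,:3]@np.array([s[0],s[1],1.])
def onz(n,u,v,z):
    o,d=ray(n,u,v); return o+d*(z-o[2])/d[2]
def pt(n,u,v,D):
    o,d=ray(n,u,v); return o+d*D[int(v),int(u)]
def grab(n,name):
    im,D=optics.grab_frame(n); cv2.imwrite(f"pics/{name}.png",im); np.save(f"pics/{name}.npy",D); return im,D
E
python3 - <<'E'
from h import *
grab("top","t0");grab("side","s0")
print(ctrl.get_state())
for n in("top","side"):print(optics.camera_params(n))
E
```

```text
pics
{'clock': 0.1, 'joints': array([-1.34159107e+00,  3.00421863e-01,  1.52151638e+00,  2.73854302e-05,
        1.32067362e+00, -6.65871397e-02]), 'dq': array([-0.00073617, -0.00107513, -0.00196656, -0.00095717, -0.00016022,
       -0.00054246]), 'joint_efforts': array([ 1.44068807e-03, -5.44378459e+01, -3.62369084e+01, -8.74932698e-05,
        3.05301328e-03, -1.46092606e-05]), 'tool_pos': array([ 0.1602882 , -0.5259147 ,  0.23077569]), 'orientation': array([-3.10629145e+00, -4.62777072e-01,  8.84661182e-05]), 'ft_force': array([-0.01176186,  0.44159994,  0.2133579 ]), 'torque': array([ 0.04922415, -0.02605548,  0.05651229]), 'grasp_force': 0.0, 'finger_gap': 1.0014161425308927}
{'vertical_fov': 43.693264592547955, 'cx': 280.79129813514925, 'cy': 205.61755702912498, 'k1': -0.19505479069529894, 'world_from_camera': array([[ 0.01912806, -0.99365355,  0.1108456 ,  0.37344549],
       [-0.99981598, -0.01884858,  0.00356875,  0.0165738 ],
       [-0.00145682, -0.11089346, -0.99383123,  1.28654836],
       [ 0.        ,  0.        ,  0.        ,  1.        ]])}
{'vertical_fov': 45.421458690295744, 'cx': 276.1737040364091, 'cy': 217.88667322466182, 'k1': -0.026141807343160565, 'world_from_camera': array([[ 0.99761594, -0.06269498,  0.02884051,  0.46593622],
       [-0.0666495 , -0.76693641,  0.6382526 , -0.93806432],
       [-0.0178964 , -0.63865317, -0.76928658,  1.27587977],
       [ 0.        ,  0.        ,  0.        ,  1.        ]])}
```

View pics/t0.png

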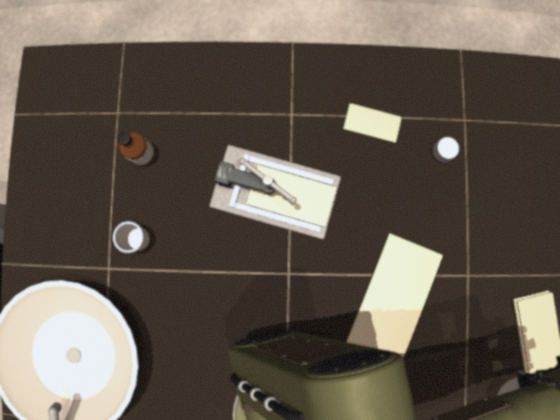

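View pics/s0.png

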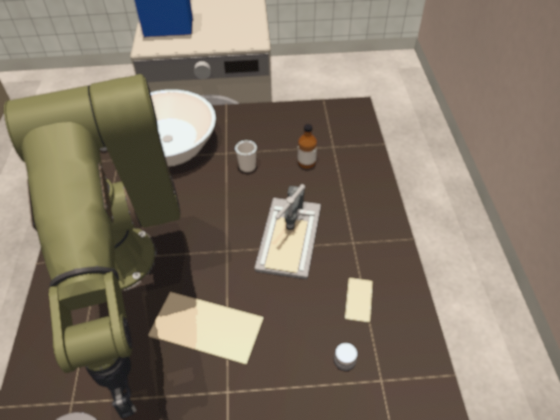

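The top view shows the jig with its corners at about (228,146), (340,177), (325,238) and (210,206). The fence is at the left, around (236,190). The handle bar runs from (240,160) to (297,206) with its hub near (267,181). The soap is at (135,148), the tumbler at (130,237) and the jar at (447,149). Next I'll enlarge the jig.

Run:
```python
from h import *
a=cv2.imread("pics/t0.png")[135:250,200:350]; b=cv2.imread("pics/s0.png")[175:285,245:335]
a=cv2.resize(a,None,fx=5,fy=5,interpolation=cv2.INTER_CUBIC)
cv2.imwrite("pics/t0c.png",a)
b=cv2.resize(b,None,fx=5,fy=5,interpolation=cv2.INTER_CUBIC); cv2.imwrite("pics/s0c.png",b)
for c in [(228,146),(340,177),(325,238),(210,206)]: print(onz("top",*c,.018).round(4))
D=np.load("pics/t0.npy")
for c in [(240,160),(297,206),(267,181)]: print(onz("top",*c,.155).round(4),pt("top",*c,D).round(4))
for n,c,z in [("soap",(124,140),.17),("tum",(130,238),.09),("jar",(447,149),.05)]:print(n,onz("top",*c,z).round(3))
```

```text
[0.6612 0.1549 0.018 ]
[ 0.5885 -0.1231  0.018 ]
[ 0.438  -0.0876  0.018 ]
[0.5107 0.1942 0.018 ]
[0.599  0.1123 0.155 ] [0.5974 0.1117 0.1627]
[ 0.4995 -0.0146  0.155 ] [ 0.514  -0.0182  0.0247]
[0.5532 0.0518 0.155 ] [0.5515 0.0515 0.1661]
soap [0.638 0.372 0.17 ]
tum [0.425 0.37  0.09 ]
jar [ 0.659 -0.385  0.05 ]
```

View pics/t0c.png

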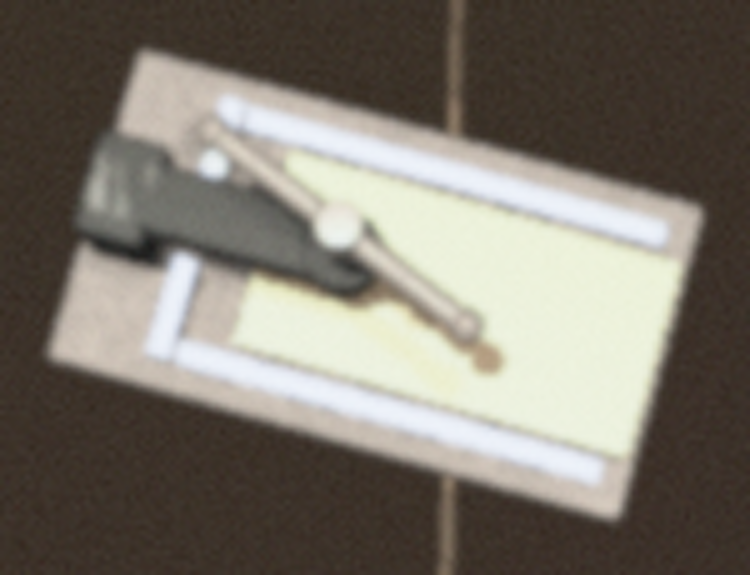

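View pics/s0c.png

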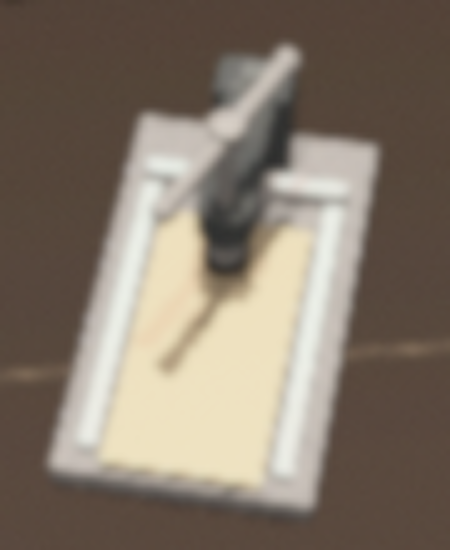

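The top crop shows the tile's push end running from (685,258) to (630,457) and its fence-side corner at (235,345). The fence's inner face is near (190,300). The bar balls are at (208,128) and (468,325), and the hub is at (338,225). The side crop agrees and shows the balls at (290,55) and (163,215) and the hub at (226,124).

Run:
```python
from h import *
t=lambda x,y:((x+.5)/5-.5+200,(y+.5)/5-.5+135)
s=lambda x,y:((x+.5)/5-.5+245,(y+.5)/5-.5+175)
P=lambda n,z,*c:np.array([onz(n,*((t if n=="top" else s)(*q)),z) for q in c])
c=P("top",.018,(142,48),(703,208),(620,520),(50,355));print(c.round(4))
d=(c[0]+c[3]-c[1]-c[2])[:2];yaw=np.arctan2(d[1],d[0]);ex=np.array([np.cos(yaw),np.sin(yaw)]);ey=np.array([-ex[1],ex[0]])
ctr=c.mean(0)[:2];O=ctr-.015*ex
print("yaw",yaw,"len",np.linalg.norm(d)/2,"O",O,"screw",O+.03*ex)
cs=P("side",.018,(145,113),(380,148),(310,512),(50,468));print(cs.round(4),cs.mean(0),"ctr",ctr)
J=lambda p:np.c_[(p[:,:2]-O)@ex,(p[:,:2]-O)@ey].round(4)
print("tile top",J(P("top",.026,(685,258),(630,457),(235,345))))
print("fence",J(P("top",.032,(197,262),(175,340))))
print("tile side",J(P("side",.026,(100,465),(268,485),(312,232))))
for a,b in(((208,128),(290,55)),((468,325),(163,215)),((338,225),(226,124))):
    o1,d1=ray("top",*t(*a));o2,d2=ray("side",*s(*b))
    A=np.c_[d1,-d2];k=np.linalg.lstsq(A,o2-o1,rcond=None)[0]
    print((o1+d1*k[0]).round(4),(o2+d2*k[1]).round(4))
p=P("top",.155,(208,128),(468,325));print(p,p.mean(0),np.arctan2(*(p[0]-p[1])[[1,0]]),J(p))
```

```text
[[ 0.6658  0.155   0.018 ]
 [ 0.5905 -0.1236  0.018 ]
 [ 0.4364 -0.0842  0.018 ]
 [ 0.5117  0.1952  0.018 ]]
yaw 1.3073822087059523 len 0.28898762280355966 O [0.54718889 0.02114837] screw [0.55500025 0.05011357]
[[ 0.5105  0.1968  0.018 ]
 [ 0.6644  0.1526  0.018 ]
 [ 0.5879 -0.1292  0.018 ]
 [ 0.4352 -0.0857  0.018 ]] [0.54949446 0.0336387  0.018     ] ctr [0.55109457 0.03563097]
tile top [[-0.126  -0.0516]
 [-0.1264  0.0494]
 [ 0.0723  0.0504]]
fence [[0.1011 0.0173]
 [0.1003 0.0567]]
tile side [[-0.1299  0.0497]
 [-0.1255 -0.0515]
 [ 0.0713 -0.0467]]
[0.5976 0.1093 0.1599] [0.5967 0.1092 0.1597]
[ 0.5134 -0.0061  0.1542] [ 0.511  -0.0064  0.1539]
[0.5546 0.0511 0.1659] [0.5526 0.0509 0.1656]
[[ 0.59856101  0.10968276  0.155     ]
 [ 0.51334063 -0.00611581  0.155     ]] [0.55595082 0.05178347 0.155     ] 0.9363568564539442 [[ 0.0989 -0.0265]
 [-0.0351  0.0256]]
```

Call:
arm_command([
  [[0,0,0.5,0.4,0.45,0,0],[0,0,1.5,1.2,1.35,0,0],[0,0,2.7,2.2,2.5,0,0],[0,0,3.8,3.2,3.6,0,0],[0,0,5,4.2,4.75,0,0],[0,0,6.2,5.2,5.9,0,0],[0,0,7.4,6.2,7,0,0],[0,0,8.5,7.2,8.1,0,0]],
])

```text
clock: 0.9
tool_pos: [0.4082, -0.2458, 0.2313]
orientation: [-2.601, -1.762, 0.0]
ft_force: [0.1, -0.8, 0.7]
finger_gap: 0.0
grasp_force: 0.0
```

Call:
arm_command([
  [[0,0,0.6,0.7,0.8,0,0],[0,0,1.15,1.2,1.4,-0.6,0],[0,0,1.15,1.4,1.6,-1.6,0],[0,0,1.15,1.4,1.6,-2.6,0],[0,0,1.15,1.4,1.6,-3.6,0],[0,0,1.15,1.4,1.6,-4.2,0],[0,0,1.15,1.4,1.6,-4.4,0],[0,0,1.15,1.4,1.6,-4.4,0]],
])

```text
clock: 1.7
tool_pos: [0.463, -0.1835, 0.0548]
orientation: [-2.494, -1.908, 0.001]
ft_force: [-0.3, -0.3, 0.4]
finger_gap: -0.001
grasp_force: 0.0
```

Run:
```python
from h import *
s=ctrl.get_state()
from scipy.spatial.transform import Rotation as R
M=R.from_rotvec(s["orientation"]).as_matrix();print(s["clock"],s["tool_pos"],s["joints"],s["ft_force"],M.round(3))
O=np.array([.5467,.0215]);y=1.3074;d=s["tool_pos"][:2]-O
print("jig",d@[np.cos(y),np.sin(y)],d@[-np.sin(y),np.cos(y)])
grab("side","s1")
im=cv2.imread("pics/s1.png")[150:300,200:350];cv2.imwrite("pics/s1c.png",cv2.resize(im,None,fx=4,fy=4,interpolation=2))
```

```text
1.7 [ 0.4630143  -0.1834834   0.05478416] [-4.50849667e-01  4.16034451e-01  1.82378447e+00  1.06823450e-06
  9.03413340e-01 -1.86364289e-01] [-0.260314   -0.27869587  0.3731597 ] [[ 0.261  0.965 -0.001]
 [ 0.965 -0.261  0.001]
 [ 0.    -0.002 -1.   ]]
jig -0.21970229997648003 0.02742974911820647
```

View pics/s1c.png

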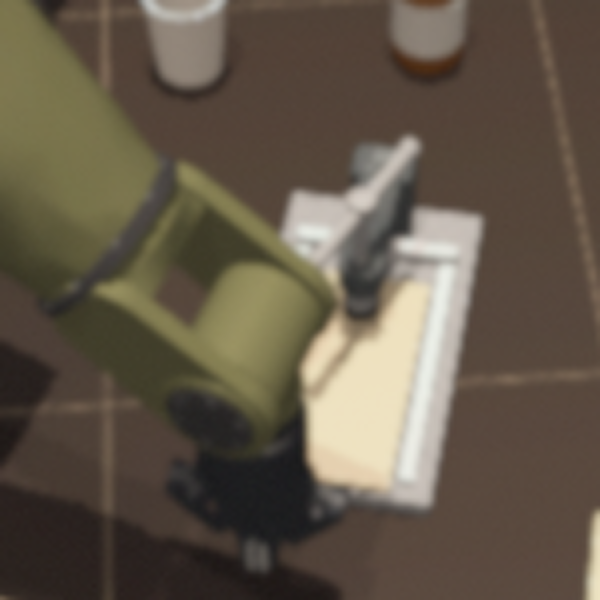

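The gripper is short of the jig, with the fingers at crop (258,560), and the tile's end is at about (350,485). I'll check the wrist's clearance from the handle using the saved depth.

Run:
```python
from h import *
D=np.load("pics/s1.npy");y=1.3074;ex=np.array([np.cos(y),np.sin(y)]);ey=np.array([-ex[1],ex[0]])
tp=np.array([.463,-.1835])
P=np.array([pt("side",u,v,D) for v in range(180,300) for u in range(205,300) if D[v,u]>0])
a=(P[:,:2]-tp)@ex;b=(P[:,:2]-tp)@ey;h=P[:,2]-.0548
for z in np.arange(0,.34,.02):
    m=(h>z)&(h<z+.02)&(np.hypot(a,b)<.12)&(P[:,2]>.06)
    if m.sum()>3: print(round(z,2),m.sum(),"ex",a[m].min().round(3),a[m].max().round(3),"ey",b[m].min().round(3),b[m].max().round(3))
```

```text
Traceback (most recent call last):
  File "h.py", line 12, in pt
    o,d=ray(n,u,v); return o+d*D[int(v),int(u)]
        ~~~^^^^^^^
  File "h.py", line 6, in ray
    p,f=K(n); d=np.array([(u-p["cx"])/f,(v-p["cy"])/f]); s=d.copy()
        ~^^^
  File "h.py", line 4, in K
    p=optics.camera_params(n); f=210/np.tan(np.radians(p["vertical_fov"])/2); return p,f
ValueError: time passes only in moves, steps and waits
```

```bash
sed -i 's/^def K/import functools\n@functools.lru_cache\ndef K/' h.py
python3 - <<'E'
from h import *
D=np.load("pics/s1.npy");y=1.3074;ex=np.array([np.cos(y),np.sin(y)]);ey=np.array([-ex[1],ex[0]])
tp=np.array([.463,-.1835])
P=np.array([pt("side",u,v,D) for v in range(180,300) for u in range(205,300) if D[v,u]>0])
a=(P[:,:2]-tp)@ex;b=(P[:,:2]-tp)@ey;h=P[:,2]-.0548
for z in np.arange(0,.34,.02):
    m=(h>z)&(h<z+.02)&(np.hypot(a,b)<.12)&(P[:,2]>.06)
    if m.sum()>3: print(round(z,2),m.sum(),"ex",a[m].min().round(3),a[m].max().round(3),"ey",b[m].min().round(3),b[m].max().round(3))
E
```

```text
0.0 26 ex -0.012 0.005 ey -0.014 0.013
0.02 33 ex -0.014 0.003 ey -0.014 0.012
0.04 119 ex -0.017 0.01 ey -0.038 0.038
0.06 121 ex -0.019 0.01 ey -0.057 0.056
0.08 198 ex -0.021 0.014 ey -0.061 0.062
0.1 73 ex -0.022 0.009 ey -0.047 0.047
0.12 63 ex -0.04 -0.001 ey -0.038 0.038
0.14 121 ex -0.039 0.005 ey -0.037 0.034
0.16 144 ex -0.04 0.013 ey -0.037 0.028
0.18 35 ex -0.025 0.014 ey -0.035 -0.019
0.2 67 ex -0.062 0.013 ey -0.036 0.037
0.22 138 ex -0.065 0.054 ey -0.048 0.065
0.24 393 ex -0.066 0.054 ey -0.048 0.087
0.26 966 ex -0.062 0.053 ey -0.045 0.103
0.28 528 ex -0.059 0.057 ey -0.03 0.114
0.3 332 ex -0.054 0.06 ey -0.0 0.115
0.32 454 ex -0.048 0.067 ey 0.025 0.115
```

Call:
arm_command([
  [[0,0,0,0.4,0.5,0,0],[0,0,0,0.9,1.1,-0.2,0],[0,0,0,1.08,1.38,-0.6,0],[0,0,0,1.08,1.38,-0.86,0],[0,0,0,1.08,1.38,-0.86,0]],
])

```text
clock: 2.25
tool_pos: [0.5061, -0.1285, 0.0207]
orientation: [-2.494, -1.909, 0.001]
ft_force: [0.5, -1.1, -0.7]
finger_gap: -0.002
grasp_force: 0.0
```

Call:
arm_command([
  [[0,0,0,0.04,0.145,0,0],[0,0,0,0.08,0.29,0,0],[0,0,0,0.12,0.435,0,0],[0,0,0,0.15,0.555,0,0],[0,0,0,0.175,0.65,0,0],[0,0,0,0.2,0.75,0,0],[0,0,0,0.22,0.82,0,0],[0,0,0,0.22,0.82,0,0]],
])

```text
clock: 3.05
tool_pos: [0.5155, -0.0954, 0.0211]
orientation: [2.494, 1.909, 0.0]
ft_force: [0.4, -0.2, 0.8]
finger_gap: -0.002
grasp_force: 0.2
```

Call:
arm_command([
  [[0,0,0,0.013,0.05,0,0],[0,0,0,0.026,0.1,0,0],[0,0,0,0.039,0.14,0,0],[0,0,0,0.045,0.17,0,0]],
])

```text
clock: 3.45
tool_pos: [0.5172, -0.0888, 0.021]
orientation: [2.495, 1.909, 0.0]
ft_force: [-0.7, -5.2, 3.2]
finger_gap: -0.0
grasp_force: 2.5
```

Call:
arm_command([
  [[0,0,0,0.007,0.025,0,0],[0,0,0,0.013,0.05,0,0]],
])

```text
clock: 3.65
tool_pos: [0.5177, -0.0868, 0.0209]
orientation: [2.495, 1.909, -0.0]
ft_force: [-1.2, -4.9, 4.0]
finger_gap: 0.003
grasp_force: 2.6
```

Call:
arm_command([
  [[0,0,0,0.007,0.025,0,0],[0,0,0,0.007,0.025,0,0]],
])

```text
clock: 3.85
tool_pos: [0.5179, -0.0857, 0.0209]
orientation: [2.495, 1.909, 0.0]
ft_force: [-0.4, -4.2, 2.7]
finger_gap: -0.002
grasp_force: 1.9
```

Call:
arm_command([
  [[0,0,0,0.007,0.025,0,0],[0,0,0,0.007,0.025,0,0]],
])

```text
clock: 4.05
tool_pos: [0.5182, -0.0849, 0.0209]
orientation: [2.495, 1.909, -0.0]
ft_force: [-1.6, -5.6, 4.4]
finger_gap: 0.001
grasp_force: 3.0
```

Call:
arm_command([
  [[0,0,0,0.007,0.025,0,0],[0,0,0,0.007,0.025,0,0]],
])

```text
clock: 4.25
tool_pos: [0.5183, -0.0847, 0.0209]
orientation: [2.494, 1.909, -0.002]
ft_force: [-3.6, -13.2, 3.3]
finger_gap: 0.001
grasp_force: 6.8
```

Call:
arm_command([
  [[0,0,0,0.007,0.025,0,0],[0,0,0,0.007,0.025,0,0]],
])

```text
clock: 4.45
tool_pos: [0.5186, -0.0845, 0.0209]
orientation: [2.494, 1.908, -0.003]
ft_force: [-4.6, -20.6, 3.5]
finger_gap: -0.0
grasp_force: 10.5
```

Call:
arm_command([
  [[0,0,0,-0.1,-0.35,0,0],[0,0,0,-0.3,-1.0,0,0],[0,0,0,-0.3,-1.1,0.8,22],[0,0,0.5,-0.3,-1.1,2,22],[0,0,1.5,-0.3,-1.1,3.2,22],[0,0,2.9,-0.3,-1.1,4.2,22],[0,0,4.3,-0.3,-1.1,4.7,22],[0,0,5.7,-0.3,-1.1,4.7,22]],
])

```text
clock: 5.25
tool_pos: [0.5075, -0.1269, 0.2119]
orientation: [1.813, 2.561, 0.003]
ft_force: [-0.2, -0.5, -1.0]
finger_gap: 0.257
grasp_force: 0.0
```

Call:
arm_command([
  [[0,0,1.4,0,0,0,22],[0,0,2.8,0,0,0,22],[0,0,4.2,0,0,0,22],[0,0,5.6,0,0,0,22],[0,0,7,0,0,0,22],[0,0,8.4,0,0,0,22],[0,0,9.8,0,0,0,22],[0,0,11.2,0,0,0,22]],
])

```text
clock: 6.05
tool_pos: [0.5065, -0.1265, 0.2084]
orientation: [-0.093, -3.139, -0.002]
ft_force: [-0.1, 0.4, -0.7]
finger_gap: 0.258
grasp_force: 0.0
```

Run:
```python
from h import *
from scipy.spatial.transform import Rotation as R
s=ctrl.get_state();M=R.from_rotvec(s["orientation"]).as_matrix()
print(s["clock"],s["tool_pos"],s["joints"],np.degrees(np.arctan2(M[1,1],M[0,1])),s["finger_gap"],s["ft_force"],s["torque"])
grab("top","t2")
im=cv2.imread("pics/t2.png")[135:250,200:350];cv2.imwrite("pics/t2c.png",cv2.resize(im,None,fx=5,fy=5,interpolation=2))
```

```text
6.05 [ 0.50651063 -0.12654956  0.20840785] [-3.15374836e-01  2.58558774e-01  1.62859762e+00  8.49402193e-04
  1.25545285e+00 -1.82721438e+00] 86.6068845731168 0.2582892536354875 [-0.11098863  0.41554771 -0.65613188] [-0.0660238  -0.03944673  0.02427719]
```

View pics/t2c.png

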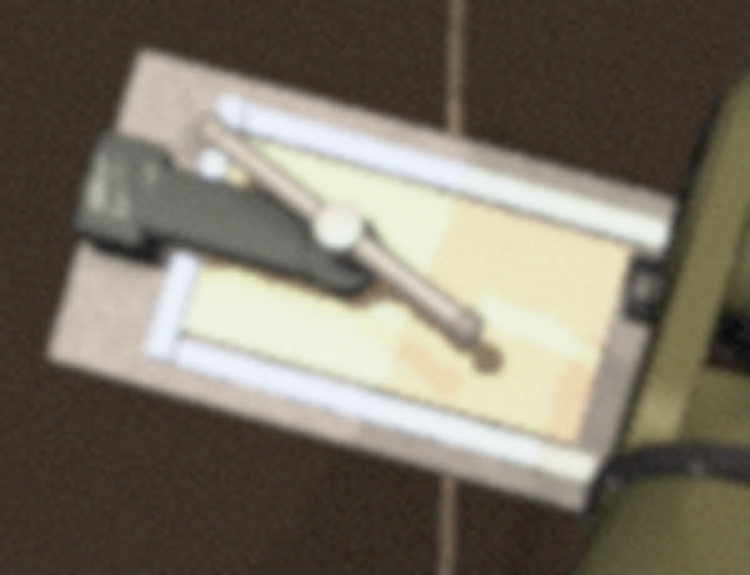

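The tile is now flush with the fence, whose face is at about (185,300), and its push end is at about (605,340). The handle hasn't moved. Next I'll cage the near end of the bar.

Call:
arm_command([
  [[0,0,1.4,0.06,0.5,0,22],[0,0,2.8,0.15,1.2,0,22],[0,0,4.2,0.27,2,0,22],[0,0,5.6,0.36,2.7,0,22],[0,0,7,0.43,3.2,0,22],[0,0,8.4,0.46,3.42,0,22],[0,0,8.9,0.46,3.42,0,22],[0,0,8.9,0.46,3.42,0,22]],
])

```text
clock: 6.9
tool_pos: [0.5249, 0.0104, 0.2086]
orientation: [1.317, -2.852, -0.001]
ft_force: [0.4, -0.0, 0.0]
finger_gap: 0.257
grasp_force: 0.0
```

Call:
arm_command([
  [[0,0,0,0,0,-0.3,22],[0,0,0,0,0,-0.6,22],[0,0,0,0,0,-0.8,22]],
])

```text
clock: 7.2
tool_pos: [0.5246, 0.0098, 0.175]
orientation: [1.316, -2.851, -0.002]
ft_force: [0.3, -0.2, 1.0]
finger_gap: 0.261
grasp_force: 0.0
```

```bash
cat >> h.py <<'E'
from scipy.spatial.transform import Rotation as R
def rep():
    s=ctrl.get_state();M=R.from_rotvec(s["orientation"]).as_matrix();p=s["tool_pos"]
    C=np.array([.5545,.0505]);r=p[:2]-C;F=s["ft_force"]
    print("t",round(s["clock"],2),"p",p.round(4),"yang",np.degrees(np.arctan2(M[1,1],M[0,1])).round(1),"r",np.hypot(*r).round(4),"ang",np.degrees(np.arctan2(r[1],r[0])).round(1),"q6",s["joints"][5].round(2),
      "Ftan",((r[0]*F[1]-r[1]*F[0])/np.hypot(*r)).round(2),"Tz",(r[0]*F[1]-r[1]*F[0]).round(3),"Mz",s["torque"][2].round(3),"Frad",(r@F[:2]/np.hypot(*r)).round(2),"Fz",F[2].round(2))
E
python3 -c "
from h import *
rep()
im,D=grab('side','s2');cv2.imwrite('pics/s2c.png',cv2.resize(im[175:285,225:335],None,fx=5,fy=5,interpolation=2))"
```

```text
t 7.2 p [0.5246 0.0098 0.175 ] yang 139.5 r 0.0505 ang -126.3 q6 -2.49 Ftan 0.32 Tz 0.016 Mz -0.036 Frad -0.02 Fz 0.97
```

View pics/s2c.png

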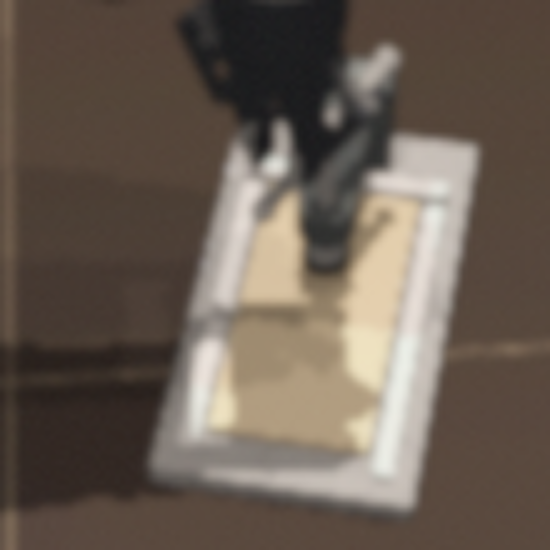

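The fingers, near (265,150), straddle the bar end at about (265,205). I'll lower around it.

Call:
arm_command([
  [[0,0,0,0,0,-0.25,22],[0,0,0,0,0,-0.5,22],[0,0,0,0,0,-0.7,22],[0,0,0,0,0,-0.85,22]],
])

```text
clock: 7.65
tool_pos: [0.525, 0.01, 0.142]
orientation: [1.319, -2.851, -0.0]
ft_force: [-0.1, 0.3, -0.3]
finger_gap: 0.257
grasp_force: 0.0
```

Run:
```python
from h import *
rep()
# circle rows table: angle of bar point, radius .05, per 8 rows from a0 by step, dz 2.5mm/rad
def tab(a0,step,n=8,r=.05):
    for k in range(1,n+1):
        a=np.radians(a0);b=np.radians(a0+step*k)
        print([0,0,round(step*k/6,2),round(r*(np.cos(b)-np.cos(a))/.04,3),round(r*(np.sin(b)-np.sin(a))/.04,3),round(-.0025*abs(b-a)/.04,3)],end=",")
    print()
for i in range(4): tab(233.6-56*i,-7)
```

```text
t 7.65 p [0.525 0.01  0.142] yang 139.6 r 0.0501 ang -126.1 q6 -2.49 Ftan -0.22 Tz -0.011 Mz -0.032 Frad -0.21 Fz -0.33
[0, 0, -1.17, np.float64(-0.117), np.float64(0.098), np.float64(-0.008)],[0, 0, -2.33, np.float64(-0.221), np.float64(0.209), np.float64(-0.015)],[0, 0, -3.5, np.float64(-0.311), np.float64(0.333), np.float64(-0.023)],[0, 0, -4.67, np.float64(-0.386), np.float64(0.466), np.float64(-0.031)],[0, 0, -5.83, np.float64(-0.443), np.float64(0.607), np.float64(-0.038)],[0, 0, -7.0, np.float64(-0.483), np.float64(0.755), np.float64(-0.046)],[0, 0, -8.17, np.float64(-0.504), np.float64(0.906), np.float64(-0.053)],[0, 0, -9.33, np.float64(-0.507), np.float64(1.058), np.float64(-0.061)],
[0, 0, -1.17, np.float64(0.016), np.float64(0.152), np.float64(-0.008)],[0, 0, -2.33, np.float64(0.05), np.float64(0.301), np.float64(-0.015)],[0, 0, -3.5, np.float64(0.102), np.float64(0.444), np.float64(-0.023)],[0, 0, -4.67, np.float64(0.171), np.float64(0.58), np.float64(-0.031)],[0, 0, -5.83, np.float64(0.256), np.float64(0.707), np.float64(-0.038)],[0, 0, -7.0, np.float64(0.356), np.float
[... 630 characters left out ...]
(1.029), np.float64(0.128), np.float64(-0.053)],[0, 0, -9.33, np.float64(1.171), np.float64(0.074), np.float64(-0.061)],
[0, 0, -1.17, np.float64(0.135), np.float64(-0.071), np.float64(-0.008)],[0, 0, -2.33, np.float64(0.26), np.float64(-0.159), np.float64(-0.015)],[0, 0, -3.5, np.float64(0.374), np.float64(-0.261), np.float64(-0.023)],[0, 0, -4.67, np.float64(0.474), np.float64(-0.376), np.float64(-0.031)],[0, 0, -5.83, np.float64(0.56), np.float64(-0.502), np.float64(-0.038)],[0, 0, -7.0, np.float64(0.629), np.float64(-0.638), np.float64(-0.046)],[0, 0, -8.17, np.float64(0.682), np.float64(-0.781), np.float64(-0.053)],[0, 0, -9.33, np.float64(0.716), np.float64(-0.93), np.float64(-0.061)],
```

Call:
arm_command([
  [[0,0,-0.3,-0.117,0.098,-0.008,22],[0,0,-1.17,-0.221,0.209,-0.015,22],[0,0,-2.33,-0.311,0.333,-0.023,22],[0,0,-3.5,-0.386,0.466,-0.031,22],[0,0,-4.67,-0.443,0.607,-0.038,22],[0,0,-5.83,-0.483,0.755,-0.046,22],[0,0,-7,-0.504,0.906,-0.053,22],[0,0,-8.17,-0.507,1.058,-0.061,22]],
])

```text
clock: 8.45
tool_pos: [0.5046, 0.0522, 0.1401]
orientation: [0.009, -3.141, 0.001]
ft_force: [-2.0, -3.4, -0.3]
finger_gap: 0.254
grasp_force: 1.3
```

```bash
python3 -c "
from h import *
rep()
im,D=grab('top','t3');cv2.imwrite('pics/t3c.png',cv2.resize(im[135:250,200:350],None,fx=5,fy=5,interpolation=2))"
```

```text
t 8.45 p [0.5046 0.0522 0.1401] yang 90.3 r 0.05 ang 178.0 q6 -1.55 Ftan 3.45 Tz 0.172 Mz -0.021 Frad 1.91 Fz -0.29
```

View pics/t3c.png

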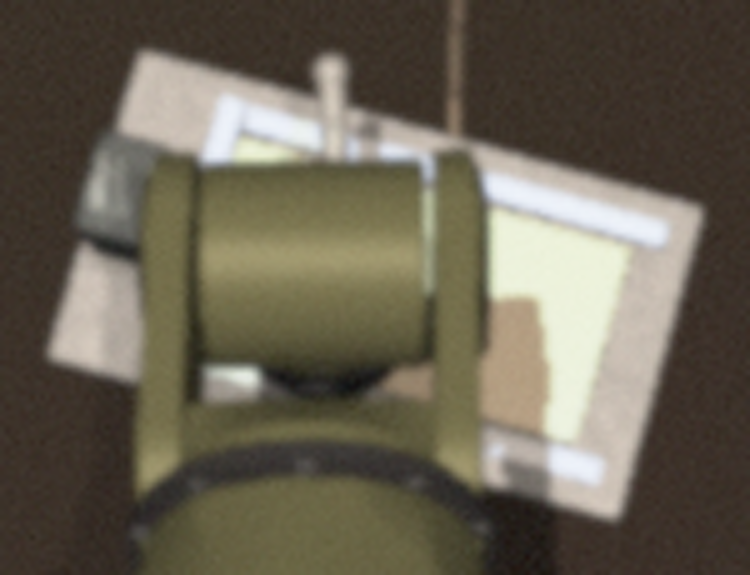

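The far ball is now at (330,65), so the bar lies nearly along world x and turned with the fingers. I'll carry on winding.

Call:
arm_command([
  [[0,0,-1.17,0.016,0.152,-0.008,22],[0,0,-2.33,0.05,0.301,-0.015,22],[0,0,-3.5,0.102,0.444,-0.023,22],[0,0,-4.67,0.171,0.58,-0.031,22],[0,0,-5.83,0.256,0.707,-0.038,22],[0,0,-7.0,0.356,0.822,-0.046,22],[0,0,-8.17,0.469,0.925,-0.053,22],[0,0,-9.33,0.594,1.012,-0.061,22]],
])

```text
clock: 9.3
tool_pos: [0.5284, 0.0929, 0.1377]
orientation: [-1.462, -2.78, 0.001]
ft_force: [-2.8, -0.5, 0.5]
finger_gap: 0.26
grasp_force: 1.3
```

Call:
arm_command([
  [[0,0,-1.17,0.135,0.072,-0.008,22],[0,0,-2.33,0.277,0.127,-0.015,22],[0,0,-3.5,0.425,0.164,-0.023,22],[0,0,-4.67,0.576,0.183,-0.031,22],[0,0,-5.83,0.729,0.183,-0.038,22],[0,0,-7.0,0.881,0.165,-0.046,22],[0,0,-8.17,1.029,0.128,-0.053,22],[0,0,-9.33,1.171,0.074,-0.061,22]],
])

```text
clock: 10.1
tool_pos: [0.5754, 0.0958, 0.1352]
orientation: [-2.596, -1.769, 0.001]
ft_force: [-2.3, -0.2, -0.3]
finger_gap: 0.259
grasp_force: 1.2
```

```bash
python3 -c "
from h import *
rep()"
```

```text
t 10.1 p [0.5754 0.0958 0.1352] yang -21.5 r 0.0499 ang 65.2 q6 0.48 Ftan 2.0 Tz 0.1 Mz 0.035 Frad -1.19 Fz -0.32
```

Call:
arm_command([
  [[0,0,-1.17,0.135,-0.071,-0.008,22],[0,0,-2.33,0.26,-0.159,-0.015,22],[0,0,-3.5,0.374,-0.261,-0.023,22],[0,0,-4.67,0.474,-0.376,-0.031,22],[0,0,-5.83,0.56,-0.502,-0.038,22],[0,0,-7.0,0.629,-0.638,-0.046,22],[0,0,-8.17,0.682,-0.781,-0.053,22],[0,0,-9.33,0.716,-0.93,-0.061,22]],
])

```text
clock: 10.9
tool_pos: [0.6039, 0.0585, 0.1327]
orientation: [-3.122, -0.344, 0.001]
ft_force: [-1.2, 1.4, 0.0]
finger_gap: 0.259
grasp_force: 1.1
```

Run:
```python
from h import *
rep()
def tab(a0,step,n=8,r=.05):
    for k in range(1,n+1):
        a=np.radians(a0);b=np.radians(a0+step*k)
        print([float(round(x,3)) for x in (step*k/6,r*(np.cos(b)-np.cos(a))/.04,r*(np.sin(b)-np.sin(a))/.04,-.0025*abs(b-a)/.04)],end=",")
    print()
tab(9.6,-7,4);tab(-18.4,-7,4)
```

```text
t 10.9 p [0.6039 0.0585 0.1327] yang -77.4 r 0.0501 ang 9.2 q6 1.39 Ftan 1.58 Tz 0.079 Mz 0.035 Frad -0.93 Fz 0.04
[-1.167, 0.016, -0.152, -0.008],[-2.333, 0.014, -0.304, -0.015],[-3.5, -0.007, -0.456, -0.023],[-4.667, -0.046, -0.603, -0.031],
[-1.167, -0.057, -0.142, -0.008],[-2.333, -0.131, -0.275, -0.015],[-3.5, -0.22, -0.399, -0.023],[-4.667, -0.324, -0.511, -0.031],
```

Call:
arm_command([
  [[0,0,-1.17,0.016,-0.152,-0.008,22],[0,0,-2.33,0.014,-0.304,-0.015,22],[0,0,-3.5,-0.007,-0.456,-0.023,22],[0,0,-4.67,-0.046,-0.603,-0.031,22]],
])

```text
clock: 11.3
tool_pos: [0.6021, 0.0344, 0.1315]
orientation: [-3.113, 0.422, 0.001]
ft_force: [-1.5, 2.4, -0.1]
finger_gap: 0.254
grasp_force: 1.1
```

```bash
python3 -c "
from h import *
rep()"
```

```text
t 11.3 p [0.6021 0.0344 0.1315] yang -105.5 r 0.0503 ang -18.7 q6 1.84 Ftan 1.81 Tz 0.091 Mz -0.026 Frad -2.22 Fz -0.13
```

Call:
arm_command([
  [[0,0,-1.17,-0.057,-0.142,-0.008,22],[0,0,-2.33,-0.131,-0.275,-0.015,22]],
])

```text
clock: 11.5
tool_pos: [0.5969, 0.0235, 0.131]
orientation: [-3.038, 0.798, 0.001]
ft_force: [-1.5, 3.3, -1.2]
finger_gap: 0.257
grasp_force: 1.1
```

```bash
python3 -c "
from h import *
rep()"
```

```text
t 11.5 p [0.5969 0.0235 0.131 ] yang -119.4 r 0.0503 ang -32.5 q6 2.06 Ftan 1.98 Tz 0.1 Mz 0.017 Frad -3.08 Fz -1.22
```

Call:
arm_command([
  [[0,0,0,0.04,0.065,0,22],[0,0,0,0.04,0.065,0.5,22],[0,0,0,0.04,0.065,1.4,22],[0,0,1.2,-0.4,-0.3,2.0,22],[0,0,2.6,-1.3,-1,2.0,22],[0,0,4,-2.3,-1.8,2.0,22],[0,0,5.4,-3.3,-2.6,2.0,22],[0,0,6.8,-4,-3.2,2.0,22]],
])

```text
clock: 12.3
tool_pos: [0.4359, -0.105, 0.2114]
orientation: [3.124, 0.329, 0.001]
ft_force: [0.5, -0.7, 0.6]
finger_gap: 0.256
grasp_force: 0.0
```

Call:
arm_command([
  [[0,0,1.4,0,-0.2,0,22],[0,0,2.8,0,-0.2,0,22],[0,0,4.2,0,-0.2,0,22],[0,0,5.6,0,-0.2,0,22],[0,0,7,0,-0.2,0,22],[0,0,8.4,0,-0.2,0,22],[0,0,9.8,0,-0.2,0,22],[0,0,11.2,0,-0.2,0,22]],
])

```text
clock: 13.1
tool_pos: [0.4379, -0.1121, 0.2114]
orientation: [2.42, 2.003, 0.0]
ft_force: [-0.1, 0.6, -0.2]
finger_gap: 0.26
grasp_force: 0.0
```

```bash
python3 -c "
from h import *
rep()
im,D=grab('top','t4');im2,D2=grab('side','s4')
a=cv2.resize(im[135:250,200:330],None,fx=5,fy=5,interpolation=2)
cv2.imwrite('pics/t4c.png',a);cv2.imwrite('pics/s4c.png',cv2.resize(im2[175:285,245:335],None,fx=5,fy=5,interpolation=2))"
```

```text
t 13.1 p [ 0.4379 -0.1121  0.2114] yang -10.8 r 0.2001 ang -125.7 q6 -0.14 Ftan -0.46 Tz -0.093 Mz 0.004 Frad -0.43 Fz -0.19
```

View pics/t4c.png

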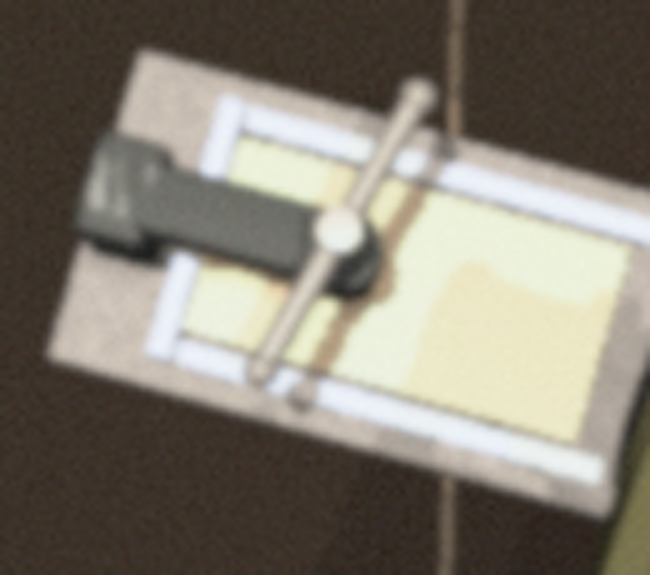

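The balls are at crop (417,95) and (260,370) and the hub is at (338,230). The tile is still home.

Run:
```python
from h import *
t=lambda x,y:((x+.5)/5-.5+200,(y+.5)/5-.5+135)
p=[onz("top",*t(*c),.146) for c in((417,95),(260,370))]; h=onz("top",*t(338,230),.156)
d=p[0]-p[1];print(p,(p[0]+p[1])/2,h,np.degrees(np.arctan2(d[1],d[0])),np.linalg.norm(d))
D=np.load("pics/t4.npy");print([float(pt("top",*t(338+i,230+j),D)[2].round(4)) for i in(-8,0,8) for j in(-8,0,8)])
D=np.load("pics/t0.npy");print([float(pt("top",*t(338+i,225+j),D)[2].round(4)) for i in(-8,0,8) for j in(-8,0,8)])
```

```text
[array([0.61691406, 0.01798974, 0.146     ]), array([0.49286777, 0.08449302, 0.146     ])] [0.55489091 0.05124138 0.146     ] [0.55396249 0.05137359 0.156     ] -28.19649960245342 0.14074859949171178
[0.1566, 0.1575, 0.1548, 0.1581, 0.1547, 0.1601, 0.1536, 0.1578, 0.1556]
[0.1651, 0.1635, 0.1715, 0.1671, 0.165, 0.1661, 0.1725, 0.1704, 0.1661]
```

Call:
arm_command([
  [[0,0,1.4,0.2,0.6,0,22],[0,0,2.8,0.5,1.3,0,22],[0,0,4.2,0.8,2.1,0,22],[0,0,5.6,1.1,2.9,0,22],[0,0,7,1.4,3.6,0,22],[0,0,8.4,1.65,4.2,0,22],[0,0,9.8,1.86,4.6,0,22],[0,0,11.2,1.86,4.65,0,22]],
])

```text
clock: 14.0
tool_pos: [0.5126, 0.0757, 0.2111]
orientation: [0.915, 3.005, 0.0]
ft_force: [-0.2, -0.6, 0.3]
finger_gap: 0.252
grasp_force: 0.0
```

Call:
arm_command([
  [[0,0,0.9,0,0,0,22],[0,0,0.9,0,0,-0.5,22],[0,0,0.9,0,0,-0.9,22],[0,0,0.9,0,0,-1.2,22],[0,0,0.9,0,0,-1.5,22]],
])

```text
clock: 14.5
tool_pos: [0.5121, 0.0739, 0.1507]
orientation: [0.784, 3.042, 0.0]
ft_force: [-0.8, 0.5, -0.1]
finger_gap: 0.261
grasp_force: 0.0
```

```bash
sed -i 's/\[.5545,.0505\]/[.5547,.0511]/' h.py; python3 -c "
from h import *
rep()"
```

```text
t 14.5 p [0.5121 0.0739 0.1507] yang 61.1 r 0.0484 ang 151.8 q6 -0.99 Ftan -0.04 Tz -0.002 Mz 0.011 Frad 0.93 Fz -0.08
```

Call:
arm_command([
  [[0,0,0,0,0,-0.3,22],[0,0,0,0,0,-0.53,22],[0,0,0,0,0,-0.53,22]],
])

```text
clock: 14.8
tool_pos: [0.5114, 0.0738, 0.1289]
orientation: [-0.782, -3.041, 0.001]
ft_force: [-0.4, 0.0, 1.1]
finger_gap: 0.254
grasp_force: 0.0
```

Run:
```python
from h import *
rep()
def tab(a0,step,n=4,r=.0484):
    for k in range(1,n+1):
        a=np.radians(a0);b=np.radians(a0+step*k)
        print([float(round(x,3)) for x in (step*k/6,r*(np.cos(b)-np.cos(a))/.04,r*(np.sin(b)-np.sin(a))/.04,-.0025*abs(b-a)/.04)],end=",")
    print()
for i in range(10): tab(151.8-20*i,-5)
```

```text
t 14.8 p [0.5114 0.0738 0.1289] yang 61.1 r 0.0488 ang 152.3 q6 -0.99 Ftan 0.15 Tz 0.007 Mz -0.001 Frad 0.39 Fz 1.14
[-0.833, 0.054, 0.091, -0.005],[-1.667, 0.115, 0.176, -0.011],[-2.5, 0.184, 0.257, -0.016],[-3.333, 0.26, 0.33, -0.022],
[-0.833, 0.082, 0.067, -0.005],[-1.667, 0.169, 0.126, -0.011],[-2.5, 0.261, 0.178, -0.016],[-3.333, 0.357, 0.221, -0.022],
[-0.833, 0.1, 0.035, -0.005],[-1.667, 0.202, 0.061, -0.011],[-2.5, 0.306, 0.078, -0.016],[-3.333, 0.411, 0.086, -0.022],
[-0.833, 0.106, -0.001, -0.005],[-1.667, 0.211, -0.012, -0.011],[-2.5, 0.314, -0.031, -0.016],[-3.333, 0.416, -0.06, -0.022],
[-0.833, 0.099, -0.037, -0.005],[-1.667, 0.194, -0.083, -0.011],[-2.5, 0.285, -0.137, -0.016],[-3.333, 0.37, -0.199, -0.022],
[-0.833, 0.08, -0.069, -0.005],[-1.667, 0.154, -0.144, -0.011],[-2.5, 0.221, -0.226, -0.016],[-3.333, 0.28, -0.313, -0.022],
[-0.833, 0.052, -0.092, -0.005],[-1.667, 0.095, -0.188, -0.011],[-2.5, 0.13, -0.288, -0.016],[-3.333, 0.156, -0.39, -0.022],
[-0.833, 0.017, -0.104, -0.005],[-1.667, 0.025, -0.209, -0.011],[-2.5, 0.024, -0.315, -0.016],[-3.333, 0.013, -0.42, -0.022],
[-0.833, -0.02, -0.104, -0.005],[-1.667, -0.048, -0.205, -0.011],[-2.5, -0.085, -0.304, -0.016],[-3.333, -0.131, -0.399, -0.022],
[-0.833, -0.054, -0.091, -0.005],[-1.667, -0.115, -0.176, -0.011],[-2.5, -0.184, -0.257, -0.016],[-3.333, -0.26, -0.33, -0.022],
```

Call:
arm_command([
  [[0,0,-0.1,0.054,0.091,-0.005,22],[0,0,-0.9,0.115,0.176,-0.011,22],[0,0,-1.7,0.184,0.257,-0.016,22],[0,0,-2.5,0.26,0.33,-0.022,22]],
])

```text
clock: 15.2
tool_pos: [0.5226, 0.0872, 0.1297]
orientation: [1.179, 2.912, -0.0]
ft_force: [-1.6, -2.5, -0.8]
finger_gap: 0.263
grasp_force: 1.3
```

```bash
python3 -c "
from h import *
rep()"
```

```text
t 15.2 p [0.5226 0.0872 0.1297] yang 45.9 r 0.0483 ang 131.7 q6 -0.7 Ftan 2.85 Tz 0.138 Mz 0.005 Frad -0.79 Fz -0.79
```

Still free, with a torque of about 0.14 N m.

Call:
arm_command([
  [[0,0,-0.83,0.082,0.067,-0.005,22],[0,0,-1.67,0.169,0.126,-0.011,22],[0,0,-2.5,0.261,0.178,-0.016,22],[0,0,-3.33,0.357,0.221,-0.022,22]],
])

```text
clock: 15.6
tool_pos: [0.5369, 0.096, 0.1288]
orientation: [1.666, 2.663, -0.0]
ft_force: [-2.1, -2.6, -1.7]
finger_gap: 0.258
grasp_force: 1.2
```

```bash
python3 -c "
from h import *
rep()"
```

```text
t 15.6 p [0.5369 0.096  0.1288] yang 25.9 r 0.0483 ang 111.7 q6 -0.34 Ftan 2.93 Tz 0.142 Mz 0.001 Frad -1.58 Fz -1.7
```

Call:
arm_command([
  [[0,0,-0.83,0.1,0.035,-0.005,22],[0,0,-1.67,0.202,0.061,-0.011,22],[0,0,-2.5,0.306,0.078,-0.016,22],[0,0,-3.33,0.411,0.086,-0.022,22]],
])

```text
clock: 16.0
tool_pos: [0.5533, 0.0994, 0.1279]
orientation: [2.103, 2.334, -0.0]
ft_force: [-1.6, -2.8, -0.2]
finger_gap: 0.257
grasp_force: 1.2
```

```bash
python3 -c "
from h import *
rep()"
```

```text
t 16.0 p [0.5533 0.0994 0.1279] yang 6.0 r 0.0483 ang 91.7 q6 0.01 Ftan 1.73 Tz 0.084 Mz 0.016 Frad -2.78 Fz -0.23
```

Call:
arm_command([
  [[0,0,-0.83,0.106,-0.001,-0.005,22],[0,0,-1.67,0.211,-0.012,-0.011,22],[0,0,-2.5,0.314,-0.031,-0.016,22],[0,0,-3.33,0.416,-0.06,-0.022,22]],
])

```text
clock: 16.4
tool_pos: [0.5699, 0.097, 0.1271]
orientation: [2.476, 1.934, -0.0]
ft_force: [-4.0, -0.3, 0.8]
finger_gap: 0.257
grasp_force: 1.7
```

```bash
python3 -c "
from h import *
rep()"
```

```text
t 16.4 p [0.5699 0.097  0.1271] yang -14.0 r 0.0483 ang 71.7 q6 0.35 Ftan 3.71 Tz 0.179 Mz 0.046 Frad -1.58 Fz 0.84
```

Torque is rising, so I'll use small steps now.

Call:
arm_command([
  [[0,0,-0.83,0.099,-0.037,-0.005,22]],
])

```text
clock: 16.5
tool_pos: [0.5737, 0.0955, 0.1269]
orientation: [2.558, 1.824, -0.001]
ft_force: [-4.0, -1.6, 1.5]
finger_gap: 0.26
grasp_force: 2.0
```

```bash
python3 -c "
from h import *
rep()"
```

```text
t 16.5 p [0.5737 0.0955 0.1269] yang -19.0 r 0.0483 ang 66.8 q6 0.43 Ftan 3.05 Tz 0.147 Mz 0.011 Frad -3.1 Fz 1.53
```

Call:
arm_command([
  [[0,0,-0.83,0.095,-0.046,-0.005,22]],
])

```text
clock: 16.6
tool_pos: [0.5775, 0.0937, 0.1268]
orientation: [-2.634, -1.711, 0.001]
ft_force: [-5.9, -1.4, 1.7]
finger_gap: 0.258
grasp_force: 2.3
```

```bash
python3 -c "
from h import *
rep()"
```

```text
t 16.6 p [0.5775 0.0937 0.1268] yang -24.0 r 0.0483 ang 61.9 q6 0.52 Ftan 4.55 Tz 0.22 Mz 0.09 Frad -4.01 Fz 1.7
```

The rise shows consistently in the pad force, 1.2 → 1.7 → 2.0 → 2.3 N, over about 18° of firm resistance. That puts the clamp at roughly 50 N, so it's firm. I'll back off and withdraw.

Call:
arm_command([
  [[0,0,0,-0.06,0.03,0,22],[0,0,0,-0.11,0.06,0,22],[0,0,0,-0.11,0.06,0.4,22],[0,0,0,-0.11,0.06,1.2,22],[0,0,0,-0.11,0.06,2.2,22],[0,0,0,-1,-0.8,2.6,22],[0,0,0,-2.0,-1.7,2.6,22],[0,0,0,-2.9,-2.5,2.6,22]],
])

```text
clock: 17.4
tool_pos: [0.4629, -0.0043, 0.2307]
orientation: [2.627, 1.72, 0.002]
ft_force: [1.1, -1.1, 1.3]
finger_gap: 0.256
grasp_force: 0.0
```

Call:
arm_command([
  [[0,0,0,-0.5,-1,0,22],[0,0,0,-0.8,-2,0,22],[0,0,0,-0.8,-2.4,0,22],[0,0,0,-0.8,-2.4,0,22]],
])

```text
clock: 17.8
tool_pos: [0.432, -0.1012, 0.2306]
orientation: [2.631, 1.715, 0.001]
ft_force: [1.1, 0.4, -0.1]
finger_gap: 0.261
grasp_force: 0.0
```

```bash
python3 -c "
from h import *
rep()
im,D=grab('top','t5');cv2.imwrite('pics/t5c.png',cv2.resize(im[120:260,100:360],None,fx=3,fy=3,interpolation=2))"
```

```text
t 17.8 p [ 0.432  -0.1012  0.2306] yang -23.8 r 0.1955 ang -128.8 q6 0.1 Ftan 0.6 Tz 0.118 Mz -0.027 Frad -0.96 Fz -0.06
```

View pics/t5c.png

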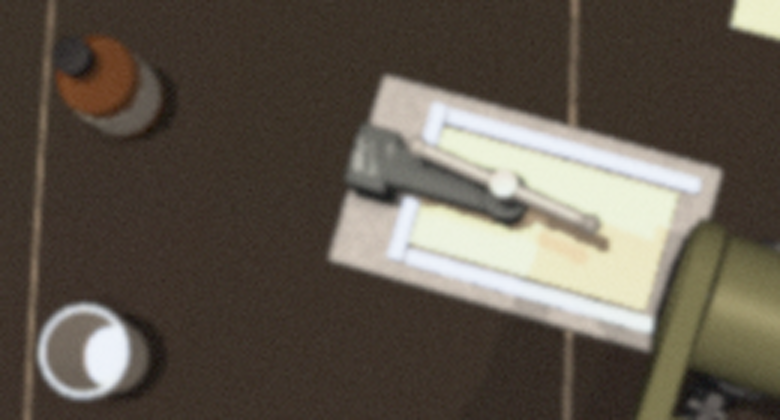

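The tile is flush with the fence, at about (410,200), and the handle stands free from (415,147) to (595,223). The soap and tumbler are where they were. I'll hand the job in.

```bash
python3 -c "
from h import *
print(finish_job())"
```

```text
the job is handed in; nothing more can be done
None
```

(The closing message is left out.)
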